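# Clear the wheel balancer's tray at the end of the shift

### The job

Clear the balancer's tray: hang every centring ring that is lying about on the slanted pegs of the rack, the large ones on the thick peg and the small ones on the thin peg. Empty the scrap studs from the pan into the scrap bin, pressing the bin's sprung flap down with the lip of the pan as you pour, and let the flap shut again; then set the empty pan back, upright, in the middle of its felt mat. Leave the bottle, the wrench and the jar where they are.

Things in the scene. Friction and masses are not known exactly. Their poses are not given: they have to be found in the camera images.
- ring_big1: plain aluminium large centring ring (short tube), outside diameter 68 mm, bore 40 mm, 24 mm high, about 220 g; starts lying flat on the tray top. May be absent. Origin: centre of one end face (the underside as it lies at the start), z along its axis, towards the other end
- ring_big1_center (a point): middle of that ring, on its axis, 12 mm from either end face
- ring_big2: plain aluminium large centring ring (short tube), outside diameter 68 mm, bore 40 mm, 24 mm high, about 220 g; starts lying flat on the tray top. May be absent. Origin: centre of one end face (the underside as it lies at the start), z along its axis, towards the other end
- ring_big2_center (a point): middle of that ring, on its axis, 12 mm from either end face
- ring_small1: plain aluminium small centring ring (short tube), outside diameter 56 mm, bore 24 mm, 24 mm high, about 180 g; starts lying flat on the tray top. May be absent. Origin: centre of one end face (the underside as it lies at the start), z along its axis, towards the other end
- ring_small1_center (a point): middle of that ring, on its axis, 12 mm from either end face
- ring_small2: plain aluminium small centring ring (short tube), outside diameter 56 mm, bore 24 mm, 24 mm high, about 180 g; starts lying flat on the tray top. May be absent. Origin: centre of one end face (the underside as it lies at the start), z along its axis, towards the other end
- ring_small2_center (a point): middle of that ring, on its axis, 12 mm from either end face
- rack: grey fixed storage rack: base plate 120 x 300 x 8 mm, two 25 mm posts and a crossbar (30 x 260 x 30 mm, centre 85 mm up, 20 mm behind the origin), carrying two steel pegs that slant up towards its front. Front is -x (roughly towards the robot); z up; origin under the middle, on the table
- peg_thick: thick steel peg, 26 mm diameter, 75 mm long (last 11 mm tapered), slanting up 52 degrees above level towards the rack's front (-x of the rack), on the rack's +y side. Origin: foot of the peg, at the upper face of its stop collar (44 mm diameter, 110 mm above the table); z runs along the peg's axis to its tip. Room for two rings
- peg_thin: thin steel peg, 12 mm diameter, otherwise like the thick one, with the same slant, collar and origin, 160 mm beside it on the rack's -y side; its origin is at the foot, z runs along its axis to the tip. Room for two rings
- bin: grey fixed steel scrap bin, 150 x 150 mm, 160 mm high, walls 6 mm. Its top is closed by a steel flap (112 mm long from hinge to free edge, 120 mm wide) in a frame 12 mm wide, leaving a 12 mm slit at the free edge, too narrow for a stud. Origin: centre of the underside, z up. The flap's hinge is along the +x side of the bin (the side away from the robot), and its free edge at the -x side
- flap_hinge (a point): middle of the flap's hinge line, at the level of the bin's top, 62 mm from the bin's axis on its +x side; the hinge line runs along the bin's y
- flap (a joint): angle of the spring-loaded flap: 0 shut (level), grows to 1.2 rad as the free edge swings down into the bin; it shuts itself. Some 3 N at 80 mm from the hinge starts it, 5 N there opens it to about 0.5 rad; open by 0.35 rad or more it lets a stud through at the free edge
- pan: open steel scrap pan, 150 mm long, 84 mm wide, walls 30 mm high and 3 mm thick on three sides, floor 3 mm; the open pouring end (the lip) is at its -x end, where the last 30 mm of the floor ramps up 14 degrees. A bridge handle crosses it. About 220 g empty. Origin: centre of the underside, z up. It starts on the mat with the studs in it, lip roughly towards the robot
- pan_lip (a point): middle of the pan's lip edge, at the -x end of the floor, 75 mm from the origin, 9 mm above the underside
- pan_grip (a point): middle of the pan's bridge handle: a black rubber-covered bar 20 mm thick (along the pan's x), 24 mm high, 90 mm long (along the pan's y), its centre 80 mm above the underside, halfway along the pan
- stud1: scrap wheel stud: a dark steel round bar, 16 mm diameter, 62 mm long, about 60 g, lying across the pan on its floor; it rolls, and leaves the pan once that is tipped lip-down by more than about 20 degrees. Origin at its centre, x along it. May be absent
- stud2: scrap wheel stud: a dark steel round bar, 16 mm diameter, 62 mm long, about 60 g, lying across the pan on its floor; it rolls, and leaves the pan once that is tipped lip-down by more than about 20 degrees. Origin at its centre, x along it. May be absent
- stud3: scrap wheel stud: a dark steel round bar, 16 mm diameter, 62 mm long, about 60 g, lying across the pan on its floor; it rolls, and leaves the pan once that is tipped lip-down by more than about 20 degrees. Origin at its centre, x along it. May be absent
- mat: grey felt mat, 170 x 110 x 3 mm, fixed to the table, the pan's place; origin at the centre of its underside, x along its length
- bottle: bystander: greyish bottle with a white cap, 64 mm diameter, 190 mm high; origin at its foot
- wrench: bystander: steel wrench, 180 mm long, lying on the table; origin about its middle
- jar: bystander: grey jar, 70 mm diameter, 80 mm high; origin at its foot

How it is judged:
On the way:
1. the pan's lip presses the flap open and reaches below the bin's top (value of joint flap above 0.35 rad and z of pan_lip in the frame of bin between 0.02 and 0.15 m and x of pan_lip in the frame of bin between -0.075 and 0.075 m and y of pan_lip in the frame of bin between -0.075 and 0.075 m), for 0.2 s.
At the end, for the whole second after the job is handed in: large rings hang on the thick peg, small ones on the thin (ring middle within 16 mm of the peg axis, 4 to 70 mm from its foot), at rest; all studs inside the bin; flap shut (below 0.06 rad); pan upright, at rest on the mat, within 50 mm of its centre (x of ring_big1_center in the frame of peg_thick between -0.016 and 0.016 m and y of ring_big1_center in the frame of peg_thick between -0.016 and 0.016 m and z of ring_big1_center in the frame of peg_thick between 0.004 and 0.07 m and linear speed of each of ring_big1, ring_big2, ring_small1, ring_small2, pan below 0.03 m/s and x of ring_big2_center in the frame of peg_thick between -0.016 and 0.016 m and y of ring_big2_center in the frame of peg_thick between -0.016 and 0.016 m and z of ring_big2_center in the frame of peg_thick between 0.004 and 0.07 m and x of ring_small1_center in the frame of peg_thin between -0.016 and 0.016 m and y of ring_small1_center in the frame of peg_thin between -0.016 and 0.016 m and z of ring_small1_center in the frame of peg_thin between 0.004 and 0.07 m and x of ring_small2_center in the frame of peg_thin between -0.016 and 0.016 m and y of ring_small2_center in the frame of peg_thin between -0.016 and 0.016 m and z of ring_small2_center in the frame of peg_thin between 0.004 and 0.07 m and x of stud1 in the frame of bin between -0.075 and 0.075 m and y of stud1 in the frame of bin between -0.075 and 0.075 m and z of stud1 in the frame of bin between 0 and 0.135 m and x of stud2 in the frame of bin between -0.075 and 0.075 m and y of stud2 in the frame of bin between -0.075 and 0.075 m and z of stud2 in the frame of bin between 0 and 0.135 m and x of stud3 in the frame of bin between -0.075 and 0.075 m and y of stud3 in the frame of bin between -0.075 and 0.075 m and z of stud3 in the frame of bin between 0 and 0.135 m and value of joint flap below 0.06 rad and horizontal distance between pan and mat below 0.05 m and height (world z) of pan below 0.012 m and angle between pan's own z axis and vertical below 0.1 rad); the robot touches nothing.
It fails at once if the bottle is moved by more than 30 mm (distance of bottle from where it was at the start of the episode above 0.03 m).
It fails at once if the wrench is moved by more than 30 mm (distance of wrench from where it was at the start of the episode above 0.03 m).
It fails at once if the jar is moved by more than 30 mm (distance of jar from where it was at the start of the episode above 0.03 m).
Of ring_big1, ring_big2, ring_small1, ring_small2 only 3 to 4 are there at a start; the rules pass over those that are not, and their reading is None.
Of stud1, stud2, stud3 only 2 to 3 are there at a start; the rules pass over those that are not, and their reading is None.
At some moment in a run one of ring_big1, ring_big2, ring_small1, ring_small2 may be knocked a few centimetres aside while the robot is not near it.
It also fails if it takes over 208 s, if anything falls off the work surface, if the arm or the gripper's body presses on something with over 40 N, if the wrist force passes 120 N, or if a joint passes its speed limit or range.

### The arm

A 6-joint arm with a two-finger parallel gripper is mounted at the origin on the work surface. World frame = base frame: x ahead of the robot, y to its left, z up, the work surface at z = 0. Lengths are in m, angles in rad, forces in N, time in s.
With the tool pointing down it reaches from about 0.35 to 0.85 m from the base axis. Payload 8.1 kg.
Tool frame: the origin (TCP) lies on the mounting face of the last link; the fingertips stand 186 mm ahead of it and the grasp point (between the pads) lies 167 mm ahead of it (robot.finger_overhang is the distance from the TCP to the fingertips, in m); z points along the fingers, y is the line along which they close (so a half turn about z gives the same grasp; the last joint's range is limited). The gripper opens to 93 mm and grips with 3 to 60 N. Pads are 15 mm wide; open, the fingers measure 128 mm over their backs; the gripper's body (75 mm by 188 mm) begins 65 mm behind the grasp point.
Start: joints at [1.18, 0.13, 1.488, -0, 1.523, -0.085], TCP at [0.181, 0.572, 0.405] pointing down, gripper open.
Joint ranges: [-2.96, 2.96], [-0.89, 2.26], [0.02, 2.5], [-1.34, 4.48], [0, 2.73], [-2.66, 2.66]. Speed limits (rad/s): [2.39, 2.39, 2.79, 3.14, 3.14, 3.14].

### API

Orientations are given as a rotation vector (axis times angle).
In Python, from plant import readout, read_camera, get_calibration, job, robot gives the robot as it stands.
- The arm moves only by the shell command python3 -m handwheel 'ROWS' [FORCE]. ROWS is JSON, a list of rows, each a list of 5 numbers: the shift along the world's x, y, z in cm, then the turn about the world's z in rad, then the closure, from 0 (fully open) to 1 (shut). In form: [[tx, ty, tz, spin, gripper], ...]. A call has 1 to 10 rows; each row shifts and turns the commanded pose from where the row before left it; what a row does not reach is not made up. A row lasts 1/8 s, in which the tool goes at most 62.5 mm and 10.7 degrees, less where a joint would pass 70% of its speed; a pose out of reach is approached as far as the arm can. A call is refused whole if a number of a shift passes 6.25 or a number of a turn 0.188, either way. A call with a gripper value outside its range is refused whole. The fingers move at their own pace and stop on an object; FORCE is the grip in N (left out, the last holds). Time passes only in rows, so rows that do not move let the fingers close. It gives the time, the measured TCP pose, the force, the opening and the grip force at its end, in the units of the state.
- readout.read_state(): the state, without advancing time (a new reading comes with each control period).
- read_camera(name): name is "scene" or "top"; returns the picture (400x640x3 uint8, red, green, blue); there is no depth.
- get_calibration(name): a dict with "fovy" (degrees; the focal length in pixels is half the picture's height over the tangent of half this angle, whatever the lens; pixels are square), "cx", "cy" (the principal point, pixels), "pose" (4x4, takes a point from camera to world coordinates). Camera axes: x right, y down, z forward; pixel columns grow to the right and rows downward; lengths in m; the calibration is good to about 2 mm. A picture is of the moment at which its call begins. get_calibration takes no time and is no camera call.
- job.close_job(): hands the job in; it is judged then, once.
The state is a dict: "t": time; "q": joint angles; "dq": joint speeds; "joint_torque": joint torques, N m; "tool_pos": TCP position; "orientation": TCP orientation; "force": force on the tool from outside, world axes, zero at the start; "wrist_torque": the same for the moment, N m; "opening": finger opening in m; "gripper_force": force on a finger pad.
Only numpy, scipy, OpenCV 4.12 (cv2) and the standard library are available. Lean on these libraries where they do the work, as an engineer would, in place of code of your own. Each camera call takes 0.05 s, during which the arm holds its last target. There are 200 camera calls.

## Working session

There is one attempt and no reset: what is moved stays moved. The work goes in short steps, Python scripts to look and compute and a shell command to move; the robot and the scene stay as the last step left them, time stands still between calls to the robot, and variables do not carry over. Pictures are saved under pics/ and viewed, at most 14 in all, crops included, and the job is handed in when it is done.

```bash
mkdir -p pics
cat > h.py <<'E'
import numpy as np, cv2
from plant import readout, read_camera, get_calibration, job, robot
def snap(n,f=None):
    im=read_camera(n)[:,:,::-1].copy()
    if f: cv2.imwrite('pics/'+f,im)
    return im
def ray(n,u,v,z):
    c=get_calibration(n); f=200/np.tan(np.radians(c['fovy'])/2); P=np.array(c['pose'])
    d=P[:3,:3]@np.array([(u-c['cx'])/f,(v-c['cy'])/f,1]); o=P[:3,3]
    return (o+d*(z-o[2])/d[2])[:2]
def proj(n,p):
    c=get_calibration(n); f=200/np.tan(np.radians(c['fovy'])/2); P=np.array(c['pose'])
    q=P[:3,:3].T@(np.array(p)-P[:3,3]); return np.array([c['cx']+f*q[0]/q[2],c['cy']+f*q[1]/q[2]])
E
python3 - <<'E'
from h import *
for n in('top','scene'):
    snap(n,n+'0.png'); c=get_calibration(n); print(c['fovy'],c['cx'],c['cy'],np.round(c['pose'],3))
print({k:np.round(v,3) for k,v in readout.read_state().items()})
E
```

```text
48.398897055678134 324.01487564490884 198.63549956830985 [[-0.011 -0.997  0.079  0.428]
 [-1.     0.012  0.011 -0.   ]
 [-0.012 -0.079 -0.997  1.347]
 [ 0.     0.     0.     1.   ]]
57.02569305120826 319.5097695760732 197.29518449036235 [[ 0.405  0.491 -0.771  1.267]
 [ 0.914 -0.198  0.354 -0.337]
 [ 0.021 -0.848 -0.529  0.657]
 [ 0.     0.     0.     1.   ]]
{'t': np.float64(0.1), 'q': array([ 1.18 ,  0.131,  1.489, -0.   ,  1.523, -0.085]), 'dq': array([ 0.001, -0.001, -0.002,  0.002,  0.001,  0.001]), 'joint_torque': array([ 1.0000e-03, -5.6133e+01, -4.9310e+01,  7.7000e-02,  2.9000e-02,
       -0.0000e+00]), 'tool_pos': array([0.181, 0.572, 0.404]), 'orientation': array([-4.780e-01, -3.105e+00,  3.000e-03]), 'force': array([0.076, 0.323, 0.216]), 'wrist_torque': array([-0.017, -0.032, -0.021]), 'gripper_force': np.float64(0.0), 'opening': np.float64(0.093)}
```

View pics/top0.png

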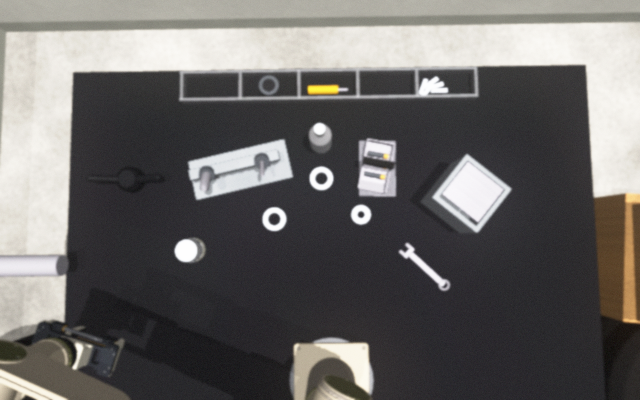

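View pics/scene0.png

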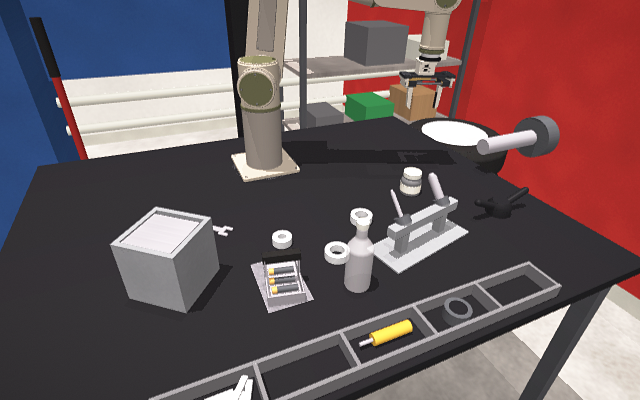

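Run:
```python
from h import *
a=cv2.imread('pics/top0.png'); 
r=lambda im,x0,x1,y0,y1,s:cv2.resize(im[y0:y1,x0:x1],None,fx=s,fy=s,interpolation=cv2.INTER_CUBIC)
A=np.hstack([r(a,180,300,130,230,3.3),r(a,340,460,130,230,3.3)]); B=np.hstack([r(a,400,520,145,245,3),r(cv2.imread('pics/scene0.png'),240,380,200,300,3)])
B=B[:,:A.shape[1]]; A=A[:,:B.shape[1]]
cv2.imwrite('pics/c1.png',np.vstack([A[:300],B[:300]])); print(A.shape,B.shape)
g=cv2.cvtColor(a,cv2.COLOR_BGR2GRAY)
n,l,s,c=cv2.connectedComponentsWithStats((g>100).astype(np.uint8))
for i in range(1,n):
    if s[i][4]>60 and 120<c[i][1]<290 and 100<c[i][0]<550:
        m=(l==i).astype(np.uint8); k=cv2.findContours(m,0,2)[0][0]; print(s[i],np.round(c[i],1),[np.round(x,1) for x in cv2.minAreaRect(k)],np.round(ray('top',*c[i],0.024),4))
```

```text
(330, 780, 3) (300, 780, 3)
[309 122  23  26 458] [320.1 134.7] [array([320. , 134.2]), array([22.5, 24.2]), np.float64(4.8)] [0.7271 0.0244]
[ 188  139  105   61 4033] [240.  169.1] [array([239.3, 169.1]), array([ 40.7, 102. ]), np.float64(76.8)] [0.6256 0.2662]
[ 357  138   40   59 1888] [376.7 168.4] [array([377.3, 167.2]), array([39. , 57.9]), np.float64(2.7)] [ 0.6226 -0.1443]
[ 432  154   80   79 3413] [471.3 192.9] [array([471.3, 192.9]), array([59.4, 57.9]), np.float64(38.2)] [ 0.5457 -0.4237]
[309 166  25  25 411] [320.9 178. ] [array([321., 178.]), array([24., 24.]), np.float64(90.0)] [0.5957 0.0231]
[350 204  22  21 337] [360.6 214.1] [array([360.5, 214. ]), array([20., 21.]), np.float64(90.0)] [ 0.4862 -0.0937]
[262 207  25  25 419] [274.  218.7] [array([274., 219.]), array([24., 24.]), np.float64(90.0)] [0.4752 0.1641]
[174 238  31  25 619] [189.1 250. ] [array([189., 250.]), array([24., 30.]), np.float64(90.0)] [0.3852 0.4164]
[399 243  51  48 552] [424.3 266.7] [array([424.5, 268. ]), array([62.9, 14.2]), np.float64(44.2)] [ 0.3293 -0.2782]
```

View pics/c1.png

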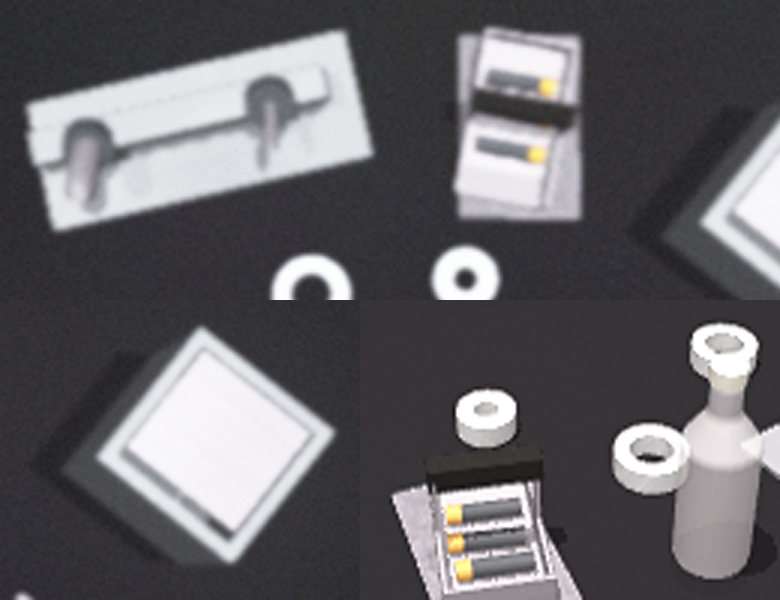

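```bash
cat > m.py <<'E'
from h import *
def rings(im=None):
    im=snap('top') if im is None else im
    g=cv2.cvtColor(im,cv2.COLOR_BGR2GRAY); k=cv2.findContours((g>100).astype(np.uint8),cv2.RETR_CCOMP,2); out=[]
    for c,h in zip(k[0],k[1][0]):
        if h[3]<0 and 250<cv2.contourArea(c)<520 and h[2]>=0:
            (u,v),r=cv2.minEnclosingCircle(c)
            if cv2.contourArea(c)>.82*np.pi*r*r: out.append((round(u,1),round(v,1),round(r,1),*np.round(ray('top',u,v,.012),4)))
    return out
E
python3 - <<'E'
from m import *
a=cv2.imread('pics/top0.png'); g=cv2.cvtColor(a,cv2.COLOR_BGR2GRAY); print(rings(a))
W=lambda p,z:np.array([ray('top',*q,z) for q in np.array(p).reshape(-1,2)])
# rack
m=np.zeros_like(g); m[130:205,180:300]=(g>100)[130:205,180:300]
k=max(cv2.findContours(m,0,2)[0],key=cv2.contourArea)
h=cv2.approxPolyDP(cv2.convexHull(k),3,True); print('hull',h.reshape(-1,2).tolist()); w=W(h,.008); print(np.round(w,4).tolist(),np.linalg.norm(w-np.roll(w,-1,0),axis=1))
# bin
m[:]=0; m[145:245,425:520]=(g>150)[145:245,425:520]
k=max(cv2.findContours(m,0,2)[0],key=cv2.contourArea); r=cv2.minAreaRect(k); w=W(cv2.boxPoints(r),.16); print('bin',np.round(w,4).tolist(),w.mean(0),np.linalg.norm(w-np.roll(w,-1,0),axis=1))
# pan bar
m[:]=0; m[150:175,360:396]=(g<75)[150:175,360:396]
k=max(cv2.findContours(m,0,2)[0],key=cv2.contourArea); r=cv2.minAreaRect(k); w=W(cv2.boxPoints(r),.095); print('bar',r,np.round(w,4).tolist(),w.mean(0),np.linalg.norm(w-np.roll(w,-1,0),axis=1))
cv2.imwrite('pics/c2.png',np.vstack([cv2.resize(a[130:210,180:300],None,fx=4.5,fy=4.5)[:300], np.hstack([cv2.resize(cv2.imread('pics/scene0.png')[160:275,360:475],None,fx=2.6,fy=2.6),cv2.resize(a[130:205,340:420],None,fx=3,fy=4)[:299]])[:, :540]]))
E
```

```text
[(273.9, 218.6, 12.7, np.float64(0.4761), np.float64(0.166)), (360.6, 214.1, 10.6, np.float64(0.4867), np.float64(-0.0945)), (320.9, 178.0, 12.6, np.float64(0.5971), np.float64(0.0233)), (268.4, 84.6, 9.8, np.float64(0.8884), np.float64(0.1821))]
hull [[284, 139], [292, 177], [195, 198], [188, 161]]
[[0.719, 0.135], [0.6017, 0.1111], [0.5412, 0.4057], [0.6548, 0.4285]] [0.11962242 0.3006735  0.11580759 0.30040885]
bin [[0.5235, -0.2736], [0.6415, -0.3705], [0.5433, -0.4876], [0.4269, -0.3906]] [ 0.53379479 -0.38056857] [0.15273861 0.15277158 0.15158039 0.15171817]
bar ((378.0219421386719, 162.88511657714844), (30.218605041503906, 6.221477508544922), 10.784297943115234) [[0.6277, -0.0968], [0.6452, -0.1005], [0.6279, -0.1843], [0.6105, -0.1806]] [ 0.62784743 -0.14053845] [0.0178553  0.08557302 0.01782302 0.08548222]Traceback (most recent call last):
  File "<stdin>", line 14, in <module>
    return _nx.concatenate(arrs, 0, dtype=dtype, casting=casting)
           ~~~~~~~~~~~~~~~^^^^^^^^^^^^^^^^^^^^^^^^^^^^^^^^^^^^^^^
ValueError: all the input array dimensions except for the concatenation axis must match exactly, but along dimension 1, the array at index 0 has size 540 and the array at index 1 has size 539
```

Run:
```python
from h import *
a=cv2.imread('pics/top0.png'); s=cv2.imread('pics/scene0.png')
R=lambda im,x0,x1,y0,y1:cv2.resize(im[y0:y1,x0:x1],(390,300),interpolation=cv2.INTER_CUBIC)
cv2.imwrite('pics/c2.png',np.vstack([np.hstack([R(a,190,242,150,190),R(a,242,294,140,180)]),np.hstack([R(s,410,475,165,215),R(s,380,445,185,235)])]))
```

```text
(no output)
```

View pics/c2.png

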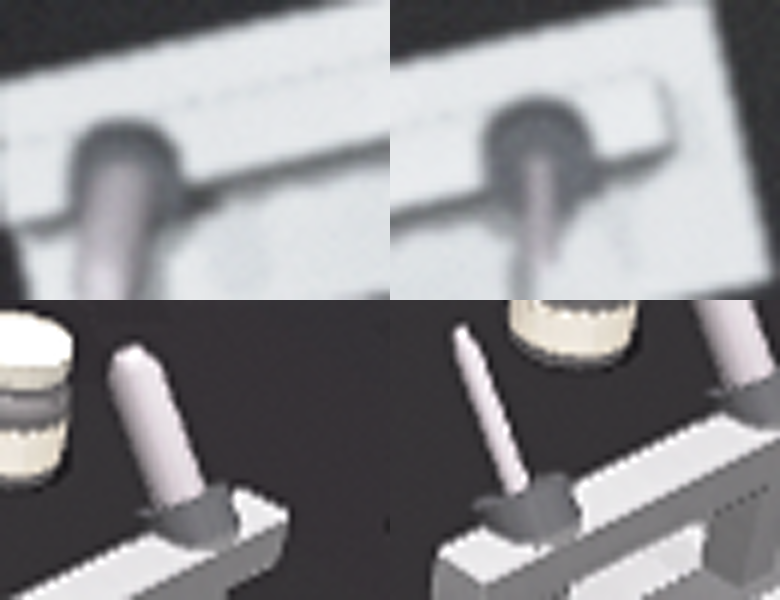

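Run:
```python
from h import *
y=.205; X=np.array([np.cos(y),np.sin(y)]);Y=np.array([-np.sin(y),np.cos(y)]);O=np.array([.6292,.2701])
for nm,p in [('tk',('scene',432,174.2,.168)),('tn',('scene',391.7,190,.168)),('tkfoot',('top',206.7,172.7,.107)),('tnfoot',('top',261.6,159.3,.107)),('bottle',('top',320,134,.185))]:
    w=ray(*p); d=w-O; print(nm,w,'rackframe',d@X,d@Y)
for s in(80,-80):
    print(ray.__name__, s, [np.round(O+ (f)*X+s/1000*Y,4) for f in (0.0,0.02)])
st=readout.read_state(); print(st['tool_pos'],st['orientation'])
```

```text
tk [0.5600628  0.33526244] rackframe -0.054424598682919344 0.07787206943881457
tn [0.59140633 0.17958152] rackframe -0.05542890061984685 -0.08092956229082902
tkfoot [0.60406712 0.34344975] rackframe -0.009675020344191284 0.07693010431841593
tnfoot [0.64025643 0.18847983] rackframe -0.005790265686957327 -0.08216184849592816
bottle [0.69273394 0.02154124] rackframe 0.011605204899042976 -0.25628760921587174
ray 80 [array([0.6129, 0.3484]), array([0.6325, 0.3525])]
ray -80 [array([0.6455, 0.1918]), array([0.6651, 0.1958])]
[0.18052131 0.57198876 0.40379231] [-4.78419319e-01 -3.10455064e+00  2.56518624e-03]
```

```bash
python3 -m handwheel '[[3.28,-4.51,0,0.057,0],[3.28,-4.51,0,0.057,0],[3.28,-4.51,0,0.057,0],[3.28,-4.51,0,0.057,0],[3.28,-4.51,0,0.057,0],[3.28,-4.51,0,0.057,0],[3.28,-4.51,0,0.057,0],[3.28,-4.51,0,0.057,0],[3.28,-4.51,0,0.057,0],[0,0,-2,0,0]]' 20
python3 -m handwheel '[[0,0,-2,0,0],[0,0,0,0,0]]'
cat > st.py <<'E'
from h import *
from scipy.spatial.transform import Rotation as R
s=readout.read_state(); M=R.from_rotvec(s['orientation']).as_matrix(); y=M[:,1]
if y[1]<0:y=-y
print('t%.2f'%s['t'],np.round(s['tool_pos'],4),'yaw %.3f tilt %.3f'%(np.arctan2(-y[0],y[1]),np.arccos(-M[2,2])),'F',np.round(s['force'],1),'op %.4f gf %.1f'%(s['opening'],s['gripper_force']),'q6 %.2f'%s['q'][5])
E
python3 st.py
```

```text
t: 1.35
tool_pos: [0.4778, 0.1634, 0.3856]
orientation: [-0.318, 3.122, -0.001]
force: [-0.5, -0.2, -0.8]
opening: 0.0932
gripper_force: 0.0
t: 1.6
tool_pos: [0.4745, 0.1666, 0.362]
orientation: [0.324, -3.12, 0.0]
force: [-0.5, -0.3, 0.2]
opening: 0.093
gripper_force: 0.0
t1.60 [0.4745 0.1666 0.362 ] yaw 0.207 tilt 0.005 F [-0.5 -0.3  0.2] op 0.0930 gf 0.0 q6 -1.54
```

```bash
python3 -m handwheel '[[0.15,-0.05,-5,0,0],[0,0,-5,0,0],[0,0,-4,0,0],[0,0,-2,0,0],[0,0,-1.3,0,0],[0,0,0,0,0],[0,0,0,0,1],[0,0,0,0,1],[0,0,0,0,1],[0,0,0,0,1]]' 20; python3 -m handwheel '[[0,0,0,0,1],[0,0,0,0,1],[0,0,0,0,1]]'; python3 st.py
```

```text
t: 2.85
tool_pos: [0.4777, 0.1658, 0.1925]
orientation: [-0.325, 3.123, 0.0]
force: [-1.5, -0.2, 6.5]
opening: 0.0669
gripper_force: 19.8
t: 3.22
tool_pos: [0.4777, 0.1658, 0.1925]
orientation: [-0.325, 3.124, 0.0]
force: [-0.0, -1.1, 6.4]
opening: 0.0669
gripper_force: 19.8
t3.23 [0.4777 0.1658 0.1925] yaw 0.207 tilt 0.001 F [-0.  -1.1  6.4] op 0.0669 gf 19.8 q6 -1.55
```

```bash
python3 -m handwheel '[[0,0,3,0,1],[0,0,5,0,1],[0,0,6,0,1],[0,0,6,0,1],[1.93,4.2,0,0,1],[1.93,4.2,0,0,1],[1.93,4.2,0,0,1],[1.93,4.2,0,0,1],[0,0,0,0,1],[0,0,0,0,1]]'; python3 st.py
python3 - <<'E'
from h import *
a=snap('top'); s=snap('scene'); R=lambda im,x0,x1,y0,y1:cv2.resize(im[y0:y1,x0:x1],(390,300),interpolation=cv2.INTER_CUBIC)
cv2.imwrite('pics/c3.png',np.hstack([R(a,180,310,130,230),R(s,370,500,125,225)]))
E
```

```text
t: 4.47
tool_pos: [0.5543, 0.3336, 0.3907]
orientation: [0.325, -3.123, 0.002]
force: [-0.7, 0.2, -3.0]
opening: 0.0669
gripper_force: 19.8
t4.47 [0.5543 0.3336 0.3907] yaw 0.208 tilt 0.002 F [-0.7  0.2 -3. ] op 0.0669 gf 19.8 q6 -1.32
```

View pics/c3.png

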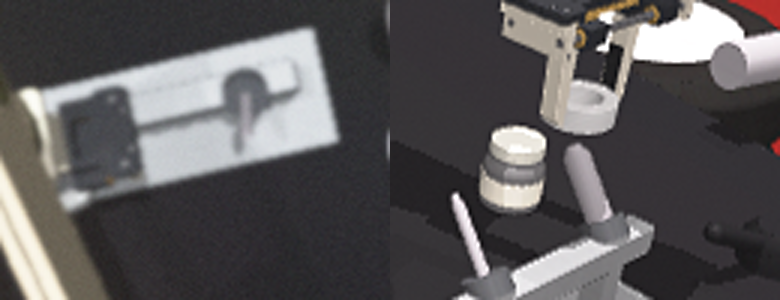

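```bash
python3 -c "
from h import *
print(ray('scene',436.7,157.3,.222), proj('scene',[.555,.335,.222]))"
python3 -m handwheel '[[0.05,0.15,-1.5,0,1],[0,0,-1.5,0,1],[0,0,-0.8,0,1],[0,0,0,0,1]]' 8; python3 st.py;python3 -m handwheel '[[0,0,-0.7,0,1],[0.3,0.06,-0.4,0,1],[0,0,0,0,1]]'; python3 st.py
```

```text
[0.56323828 0.33654335] [434.31190053 156.17553539]
t: 5.08
tool_pos: [0.5547, 0.335, 0.3524]
orientation: [0.324, -3.123, 0.001]
force: [0.2, -1.4, -2.4]
opening: 0.0667
gripper_force: 7.9
t5.08 [0.5547 0.335  0.3524] yaw 0.207 tilt 0.002 F [ 0.2 -1.4 -2.4] op 0.0667 gf 7.9 q6 -1.31
t: 5.45
tool_pos: [0.5582, 0.3359, 0.3424]
orientation: [0.325, -3.125, 0.0]
force: [1.7, -0.2, -1.6]
opening: 0.0666
gripper_force: 7.9
t5.45 [0.5582 0.3359 0.3424] yaw 0.207 tilt 0.000 F [ 1.7 -0.2 -1.6] op 0.0666 gf 7.9 q6 -1.31
```

```bash
python3 -m handwheel '[[0.6,0.12,-0.8,0,1],[0.6,0.12,-0.8,0,1],[0,0,0,0,1]]'; python3 -m handwheel '[[0.4,0.08,-0.5,0,1],[0,0,0,0,1]]' 5;python3 st.py
python3 - <<'E'
from h import *
s=snap('scene'); R=lambda im,x0,x1,y0,y1:cv2.resize(im[y0:y1,x0:x1],(520,400),interpolation=cv2.INTER_CUBIC)
cv2.imwrite('pics/c4.png',R(s,370,500,125,225))
E
```

```text
t: 5.82
tool_pos: [0.5703, 0.3381, 0.3253]
orientation: [0.324, -3.123, 0.001]
force: [0.4, 0.4, -1.2]
opening: 0.067
gripper_force: 7.9
t: 6.08
tool_pos: [0.574, 0.339, 0.3211]
orientation: [0.325, -3.124, 0.001]
force: [-1.2, 0.6, -2.0]
opening: 0.067
gripper_force: 4.9
t6.08 [0.574  0.339  0.3211] yaw 0.207 tilt 0.001 F [-1.2  0.6 -2. ] op 0.0670 gf 4.9 q6 -1.32
```

View pics/c4.png

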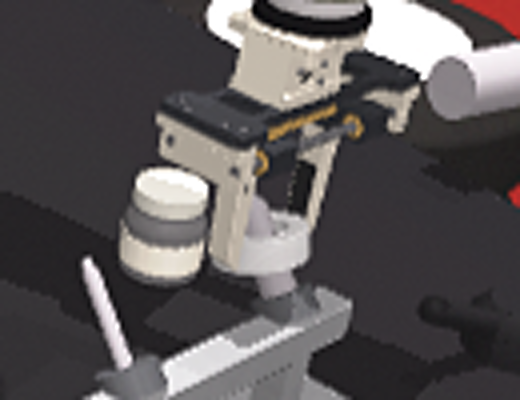

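```bash
python3 -m handwheel '[[0,0,0,0,0],[0,0,0,0,0],[0,0,0,0,0],[0,0,0,0,0],[0,0,3,0,0],[0,0,4,0,0],[0,-6,2,0,0],[0,-6,0,0,0],[0,-6,0,0,0],[0,-6,0,0,0]]'; python3 st.py
python3 - <<'E'
from m import *
print(rings())
s=snap('scene'); R=lambda im,x0,x1,y0,y1:cv2.resize(im[y0:y1,x0:x1],(520,400),interpolation=cv2.INTER_CUBIC)
cv2.imwrite('pics/c5.png',R(s,370,500,125,225))
E
```

```text
t: 7.38
tool_pos: [0.5737, 0.098, 0.4118]
orientation: [-0.325, 3.124, -0.0]
force: [1.1, -0.4, -0.1]
opening: 0.0928
gripper_force: 0.0
t7.38 [0.5737 0.098  0.4118] yaw 0.207 tilt 0.001 F [ 1.1 -0.4 -0.1] op 0.0928 gf 0.0 q6 -1.70
[(360.7, 214.1, 10.5, np.float64(0.4865), np.float64(-0.0947))]
```

View pics/c5.png

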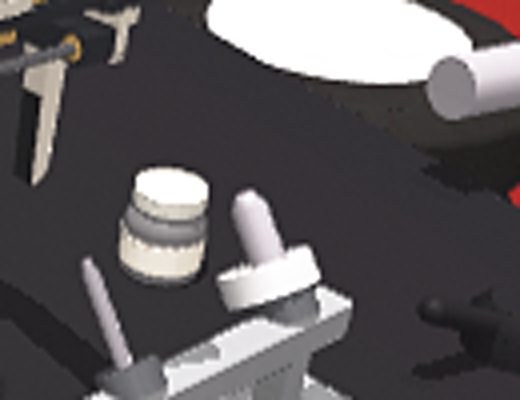

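```bash
python3 -m handwheel '[[-2.18,-4.82,0,0,0],[-2.18,-4.82,0,0,0],[-2.18,-4.82,0,0,0],[-2.18,-4.82,0,0,0],[0,0,-5,0,0],[0,0,-5,0,0],[0,0,0,0,0]]' 20; python3 st.py;  python3 -c "
from m import *
print(rings())"
```

```text
t: 8.35
tool_pos: [0.4851, -0.0921, 0.3076]
orientation: [0.324, -3.117, -0.005]
force: [-0.5, 0.4, 0.5]
opening: 0.0933
gripper_force: 0.0
t8.35 [ 0.4851 -0.0921  0.3076] yaw 0.207 tilt 0.008 F [-0.5  0.4  0.5] op 0.0933 gf 0.0 q6 -2.07
[(320.9, 178.0, 12.6, np.float64(0.5971), np.float64(0.0233)), (268.5, 84.5, 9.6, np.float64(0.8888), np.float64(0.1818))]
```

```bash
python3 -m handwheel '[[0.05,0,-5,0,0],[0,0,-4,0,0],[0,0,-1.7,0,0],[0,0,-0.9,0,0],[0,0,0,0,0],[0,0,0,0,1],[0,0,0,0,1],[0,0,0,0,1],[0,0,0,0,1],[0,0,0,0,1]]' 20; python3 st.py; python3 -m handwheel '[[0,0,0,0,1],[0,0,3,0,1],[0,0,5,0,1],[0,0,6,0,1],[0,0,6,0,1],[0,0,0,0,1]]'; python3 st.py
```

```text
t: 9.65
tool_pos: [0.4874, -0.0931, 0.1957]
orientation: [-0.325, 3.125, -0.0]
force: [-0.3, 0.4, 2.5]
opening: 0.0562
gripper_force: 20.0
t9.65 [ 0.4874 -0.0931  0.1957] yaw 0.207 tilt 0.000 F [-0.3  0.4  2.5] op 0.0562 gf 20.0 q6 -2.07
t: 10.4
tool_pos: [0.4887, -0.0934, 0.4015]
orientation: [-0.324, 3.115, -0.006]
force: [-0.1, 0.6, -2.2]
opening: 0.0559
gripper_force: 20.0
t10.40 [ 0.4887 -0.0934  0.4015] yaw 0.207 tilt 0.010 F [-0.1  0.6 -2.2] op 0.0559 gf 20.0 q6 -2.07
```

```bash
python3 -m handwheel '[[2.02,5.45,0,0,1],[2.02,5.45,0,0,1],[2.02,5.45,0,0,1],[2.02,5.45,0,0,1],[2.02,5.45,0,0,1],[0,0,-1,0,1],[0,0,-1,0,1],[0,0,0,0,1]]'; python3 st.py;  python3 - <<'E'
from h import *
a=snap('top'); s=snap('scene'); R=lambda im,x0,x1,y0,y1:cv2.resize(im[y0:y1,x0:x1],(520,400),interpolation=cv2.INTER_CUBIC)
cv2.imwrite('pics/c6.png',R(s,340,470,125,225)); from m import rings; print(rings(a))
E
```

```text
t: 11.4
tool_pos: [0.5876, 0.1782, 0.3731]
orientation: [0.323, -3.121, 0.001]
force: [-0.8, -0.5, -1.9]
opening: 0.056
gripper_force: 20.0
t11.40 [0.5876 0.1782 0.3731] yaw 0.206 tilt 0.004 F [-0.8 -0.5 -1.9] op 0.0560 gf 20.0 q6 -1.57
[(320.9, 177.9, 12.5, np.float64(0.5975), np.float64(0.0235)), (268.4, 84.8, 9.6, np.float64(0.8878), np.float64(0.1822))]
```

View pics/c6.png

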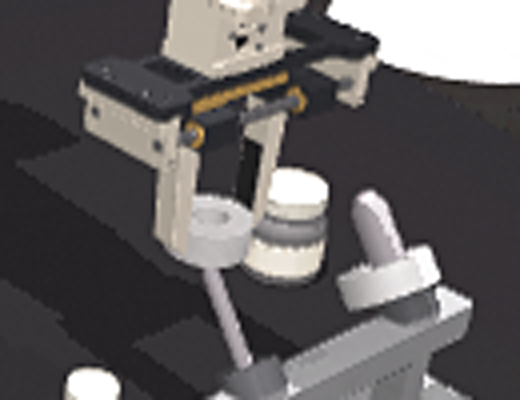

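```bash
python3 -c "
from h import *
print(ray('scene',393.2,178.8,.2014))"
python3 -m handwheel '[[0,0.05,-0.8,0,1],[0,0,-0.5,0,1],[0,0,0,0,1]]' 8; python3 st.py;python3 -m handwheel '[[0,0,-0.6,0,1],[0,0,0,0,1]]'; python3 st.py
```

```text
[0.59118435 0.17936835]
t: 11.88
tool_pos: [0.5881, 0.1798, 0.3618]
orientation: [0.324, -3.124, 0.0]
force: [0.1, -0.5, -1.1]
opening: 0.0564
gripper_force: 8.0
t11.88 [0.5881 0.1798 0.3618] yaw 0.207 tilt 0.001 F [ 0.1 -0.5 -1.1] op 0.0564 gf 8.0 q6 -1.56
t: 12.12
tool_pos: [0.5884, 0.18, 0.3562]
orientation: [-0.325, 3.125, -0.0]
force: [1.6, -0.4, -1.0]
opening: 0.0567
gripper_force: 8.0
t12.12 [0.5884 0.18   0.3562] yaw 0.207 tilt 0.000 F [ 1.6 -0.4 -1. ] op 0.0567 gf 8.0 q6 -1.56
```

```bash
python3 -m handwheel '[[0.2,0.04,-0.4,0,1],[0.5,0.1,-0.65,0,1],[0,0,0,0,1]]'; python3 st.py; python3 -m handwheel '[[0.6,0.12,-0.8,0,1],[0.6,0.12,-0.8,0,1],[0,0,0,0,1]]' 6;python3 st.py
```

```text
t: 12.5
tool_pos: [0.5956, 0.1814, 0.3451]
orientation: [0.325, -3.124, 0.0]
force: [1.8, -0.2, -1.7]
opening: 0.0564
gripper_force: 8.0
t12.50 [0.5956 0.1814 0.3451] yaw 0.207 tilt 0.001 F [ 1.8 -0.2 -1.7] op 0.0564 gf 8.0 q6 -1.56
t: 12.88
tool_pos: [0.6075, 0.1838, 0.3284]
orientation: [0.325, -3.123, 0.0]
force: [1.0, -0.2, -1.8]
opening: 0.0562
gripper_force: 6.0
t12.88 [0.6075 0.1838 0.3284] yaw 0.207 tilt 0.001 F [ 1.  -0.2 -1.8] op 0.0562 gf 6.0 q6 -1.56
```

```bash
python3 -m handwheel '[[0,0,0,0,0],[0,0,0,0,0],[0,0,0,0,0],[0,0,0,0,0],[0,0,4,0,0],[0,0,4,0,0],[-1.5,-5.4,0,0,0],[-1.5,-5.4,0,0,0],[-1.5,-5.2,0,0,0],[0,0,0,0,0]]' 20; python3 st.py
python3 - <<'E'
from m import *
s=snap('scene'); R=lambda im,x0,x1,y0,y1:cv2.resize(im[y0:y1,x0:x1],(520,400),interpolation=cv2.INTER_CUBIC)
cv2.imwrite('pics/c7.png',R(s,310,500,125,271))
E
```

```text
t: 14.12
tool_pos: [0.5616, 0.0206, 0.4104]
orientation: [-0.318, 3.125, -0.002]
force: [0.7, -0.0, 0.6]
opening: 0.0927
gripper_force: 0.0
t14.12 [0.5616 0.0206 0.4104] yaw 0.203 tilt 0.001 F [ 0.7 -0.   0.6] op 0.0927 gf 0.0 q6 -1.83
```

View pics/c7.png

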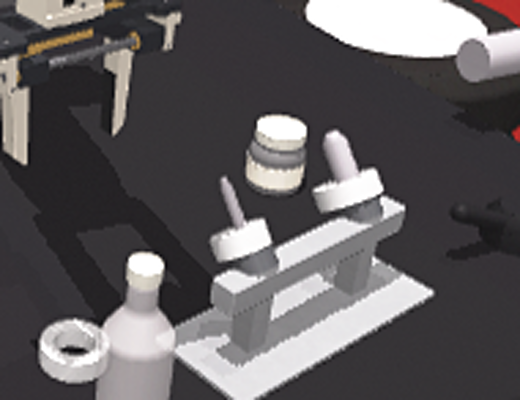

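```bash
python3 -m handwheel '[[3.57,0.28,-3,0,0],[0,0,-5,0,0],[0,0,-5,0,0],[0,0,-4,0,0],[0,0,-2.5,0,0],[0,0,-1.5,0,0],[0,0,-0.7,0,0],[0,0,0,0,0],[0,0,0,0,1],[0,0,0,0,1]]' 20; python3 -m handwheel '[[0,0,0,0,1],[0,0,0,0,1],[0,0,0,0,1],[0,0,0,0,1]]'; python3 st.py
```

```text
t: 15.42
tool_pos: [0.5985, 0.0265, 0.1941]
orientation: [-0.325, 3.123, -0.0]
force: [-0.4, 0.5, -0.5]
opening: 0.0774
gripper_force: 0.0
t: 15.92
tool_pos: [0.5984, 0.0264, 0.1938]
orientation: [-0.325, 3.124, -0.001]
force: [-0.3, -1.9, 5.7]
opening: 0.0686
gripper_force: 20.0
t15.93 [0.5984 0.0264 0.1938] yaw 0.207 tilt 0.001 F [-0.3 -1.9  5.7] op 0.0686 gf 20.0 q6 -1.82
```

```bash
python3 -m handwheel '[[0,0,3,0,1],[0,0,6,0,1],[0,0,6,0,1],[0,0,5,0,1],[-0.73,5.14,0,0,1],[-0.73,5.14,0,0,1],[-0.73,5.14,0,0,1],[-0.73,5.14,0,0,1],[-0.73,5.14,0,0,1],[-0.73,5.14,0,0,1]]'; python3 -m handwheel '[[0,0,-1,0,1],[0,0,0,0,1]]'; python3 st.py
```

```text
t: 17.18
tool_pos: [0.5535, 0.3366, 0.3921]
orientation: [0.325, -3.123, 0.001]
force: [0.2, -1.3, -2.4]
opening: 0.0687
gripper_force: 20.0
t: 17.42
tool_pos: [0.5537, 0.3348, 0.3807]
orientation: [0.326, -3.121, 0.003]
force: [-0.2, -0.0, -2.1]
opening: 0.0681
gripper_force: 20.0
t17.43 [0.5537 0.3348 0.3807] yaw 0.208 tilt 0.004 F [-0.2 -0.  -2.1] op 0.0681 gf 20.0 q6 -1.31
```

```bash
python3 -m handwheel '[[0.1,0,-1.5,0,1],[0,0,-1.2,0,1],[0,0,0,0,1],[0,0,-0.7,0,1],[0.3,0.06,-0.4,0,1],[0,0,0,0,1]]' 8; python3 st.py;python3 -m handwheel '[[0.6,0.12,-0.8,0,1],[0.5,0.1,-0.65,0,1],[0,0,0,0,1]]' 5;python3 st.py
```

```text
t: 18.18
tool_pos: [0.5586, 0.3356, 0.3449]
orientation: [-0.325, 3.124, 0.0]
force: [2.2, 1.0, -1.1]
opening: 0.0688
gripper_force: 8.0
t18.18 [0.5586 0.3356 0.3449] yaw 0.207 tilt 0.001 F [ 2.2  1.  -1.1] op 0.0688 gf 8.0 q6 -1.32
t: 18.55
tool_pos: [0.5692, 0.3377, 0.329]
orientation: [0.324, -3.123, 0.001]
force: [-0.9, 0.3, -1.7]
opening: 0.0688
gripper_force: 5.0
t18.55 [0.5692 0.3377 0.329 ] yaw 0.207 tilt 0.002 F [-0.9  0.3 -1.7] op 0.0688 gf 5.0 q6 -1.32
```

```bash
python3 -m handwheel '[[0,0,0,0,0],[0,0,0,0,0],[0,0,0,0,0],[0,0,0,0,0],[0,0,5,0,0],[0,0,5,0,0],[1.25,-5.44,0,-0.0456,0],[1.25,-5.44,0,-0.0456,0],[1.25,-5.44,0,-0.0456,0],[1.25,-5.44,0,-0.0456,0]]' 20;  python3 -m handwheel '[[1.25,-5.44,0,-0.0456,0],[1.25,-5.44,0,-0.0456,0],[1.25,-5.44,0,-0.0456,0],[1.25,-5.44,0,-0.0456,0],[1.25,-5.44,0,-0.0456,0],[0,0,0,0,0],[0,0,0,0,0]]';python3 st.py
python3 - <<'E'
from m import *
a=snap('top');s=snap('scene'); R=lambda im,x0,x1,y0,y1:cv2.resize(im[y0:y1,x0:x1],(390,300),interpolation=cv2.INTER_CUBIC)
cv2.imwrite('pics/c8.png',np.hstack([R(s,370,500,145,245),R(s,240,370,210,310)]))
E
```

```text
t: 19.8
tool_pos: [0.6193, 0.1185, 0.4308]
orientation: [-0.037, 3.141, 0.0]
force: [1.7, 0.2, -0.1]
opening: 0.0931
gripper_force: 0.0
t: 20.68
tool_pos: [0.6817, -0.1519, 0.4303]
orientation: [-0.319, -3.125, -0.001]
force: [0.4, 0.7, 0.3]
opening: 0.0926
gripper_force: 0.0
t20.68 [ 0.6817 -0.1519  0.4303] yaw -0.204 tilt 0.001 F [0.4 0.7 0.3] op 0.0926 gf 0.0 q6 -1.66
```

View pics/c8.png

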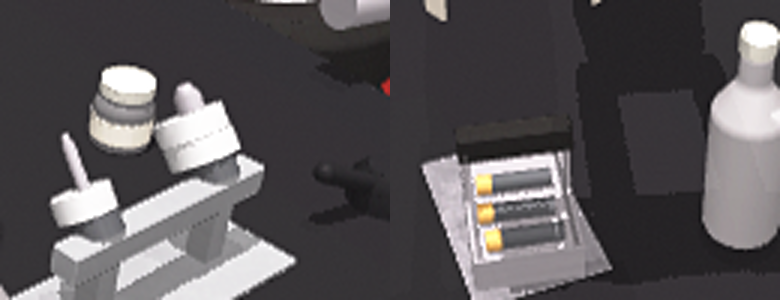

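```bash
python3 -m handwheel '[[0,0,-6,0,0],[0,0,-6,0,0],[0,0,-5,0,0],[0,0,-3,0,0],[0,0,0,0,0]]' 10; python3 st.py; python3 -m handwheel '[[0,0,-1.5,0,0],[0,0,0,0,0]]'; python3 st.py; python3 -m handwheel '[[0,0,-1.4,0,0],[0,0,0,0,0]]';python3 st.py
```

```text
t: 21.4
tool_pos: [0.6803, -0.1498, 0.2271]
orientation: [-0.315, -3.12, -0.002]
force: [0.3, -0.7, 0.3]
opening: 0.0927
gripper_force: 0.0
t21.40 [ 0.6803 -0.1498  0.2271] yaw -0.201 tilt 0.006 F [ 0.3 -0.7  0.3] op 0.0927 gf 0.0 q6 -1.66
t: 21.65
tool_pos: [0.6819, -0.1515, 0.216]
orientation: [0.318, 3.125, -0.0]
force: [0.3, 0.5, -1.1]
opening: 0.0928
gripper_force: 0.0
t21.65 [ 0.6819 -0.1515  0.216 ] yaw -0.203 tilt 0.001 F [ 0.3  0.5 -1.1] op 0.0928 gf 0.0 q6 -1.66
t: 21.9
tool_pos: [0.6812, -0.1517, 0.2002]
orientation: [-0.319, -3.124, -0.001]
force: [0.5, 0.3, 0.1]
opening: 0.0927
gripper_force: 0.0
t21.90 [ 0.6812 -0.1517  0.2002] yaw -0.203 tilt 0.002 F [0.5 0.3 0.1] op 0.0927 gf 0.0 q6 -1.66
```

Clear; now close gently on the walls to centre the pan in the gripper.

```bash
python3 -m handwheel '[[0,0,0,0,1],[0,0,0,0,1],[0,0,0,0,1],[0,0,0,0,1],[0,0,0,0,1],[0,0,0,0,1]]' 10; python3 st.py; python3 -m handwheel '[[0,0,0,0,0],[0,0,0,0,0],[0,0,0,0,0]]';python3 - <<'E'
from m import *
a=snap('top');s=snap('scene'); R=lambda im,x0,x1,y0,y1:cv2.resize(im[y0:y1,x0:x1],(390,300),interpolation=cv2.INTER_CUBIC)
cv2.imwrite('pics/c9.png',np.hstack([R(s,230,360,210,310),R(a,330,430,130,207)]))
E
python3 st.py
```

```text
t: 22.65
tool_pos: [0.6818, -0.1519, 0.2017]
orientation: [0.319, 3.125, -0.0]
force: [0.0, -1.3, -0.4]
opening: 0.0838
gripper_force: 10.0
t22.65 [ 0.6818 -0.1519  0.2017] yaw -0.203 tilt 0.000 F [ 0.  -1.3 -0.4] op 0.0838 gf 10.0 q6 -1.66
t: 23.02
tool_pos: [0.6817, -0.1517, 0.2015]
orientation: [-0.319, -3.125, -0.0]
force: [-0.1, 0.6, 0.2]
opening: 0.0928
gripper_force: 0.0
t23.12 [ 0.6817 -0.1518  0.2015] yaw -0.203 tilt 0.000 F [ 0.5 -0.9 -0.5] op 0.0934 gf 0.0 q6 -1.66
```

View pics/c9.png

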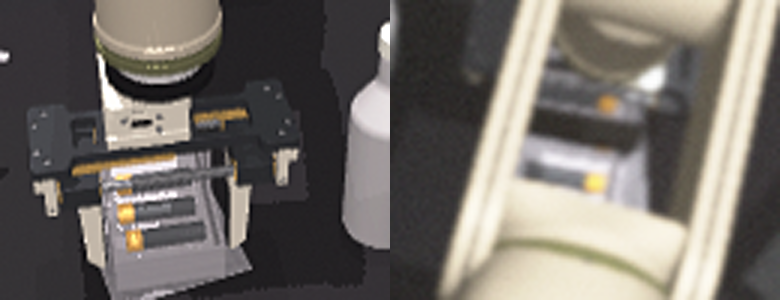

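```bash
python3 -m handwheel '[[0,0,4,0,0],[0,0,5,0,0],[0,0,3,0,0],[-2.7,0.56,0,0,0],[-2.69,0.55,0,0,0],[0,0,0,0,0],[0,0,-2,0,0],[0,0,-0.9,0,0],[0,0,0,0,0],[0,0,0,0,0]]'; python3 st.py; python3 -c "
import numpy as np
y=-.203;print(np.array([.6817,-.1518])-.055*np.array([np.cos(y),np.sin(y)]))"
```

```text
t: 24.38
tool_pos: [0.6281, -0.1408, 0.2923]
orientation: [-0.319, -3.125, -0.0]
force: [0.2, -0.7, -1.5]
opening: 0.0931
gripper_force: 0.0
t24.38 [ 0.6281 -0.1408  0.2923] yaw -0.203 tilt 0.000 F [ 0.2 -0.7 -1.5] op 0.0931 gf 0.0 q6 -1.67
[ 0.62782936 -0.14071153]
```

```bash
python3 -m handwheel '[[0,0,-0.8,0,0],[0,0,0,0,0]]'; python3 st.py; python3 -m handwheel '[[0,0,-0.6,0,0],[0,0,0,0,0]]'; python3 st.py; python3 -m handwheel '[[0,0,-0.6,0,0],[0,0,0,0,0]]';python3 st.py
```

```text
t: 24.62
tool_pos: [0.6276, -0.1406, 0.2837]
orientation: [-0.319, -3.124, -0.0]
force: [-0.2, -0.7, 0.4]
opening: 0.0933
gripper_force: 0.0
t24.62 [ 0.6276 -0.1406  0.2837] yaw -0.203 tilt 0.001 F [-0.2 -0.7  0.4] op 0.0933 gf 0.0 q6 -1.67
t: 24.88
tool_pos: [0.6276, -0.1406, 0.2778]
orientation: [-0.319, -3.124, -0.0]
force: [0.2, -0.1, -0.2]
opening: 0.0932
gripper_force: 0.0
t24.88 [ 0.6276 -0.1406  0.2778] yaw -0.203 tilt 0.001 F [ 0.2 -0.1 -0.2] op 0.0932 gf 0.0 q6 -1.67
t: 25.12
tool_pos: [0.6276, -0.1406, 0.2718]
orientation: [-0.319, -3.124, -0.0]
force: [-0.2, 1.0, -0.7]
opening: 0.093
gripper_force: 0.0
t25.12 [ 0.6276 -0.1406  0.2718] yaw -0.203 tilt 0.001 F [-0.2  1.  -0.7] op 0.0930 gf 0.0 q6 -1.67
```

```bash
python3 -m handwheel '[[0,0,-1,0,0],[0,0,-1.1,0,0],[0,0,0,0,0],[0,0,0,0,1],[0,0,0,0,1],[0,0,0,0,1],[0,0,0,0,1]]' 30;python3 st.py; python3 -m handwheel '[[0,0,1,0,1],[0,0,2,0,1],[0,0,3,0,1],[0,0,0,0,1]]';python3 st.py;python3 - <<'E'
from m import *
s=snap('scene')
cv2.imwrite('pics/c10.png',cv2.resize(s[150:330,90:370],None,fx=2.5,fy=2.5))
E
```

```text
t: 26.0
tool_pos: [0.6278, -0.1407, 0.2514]
orientation: [-0.319, -3.125, -0.0]
force: [0.3, -1.1, -3.2]
opening: 0.0897
gripper_force: 30.0
t26.00 [ 0.6278 -0.1407  0.2514] yaw -0.203 tilt 0.000 F [ 0.3 -1.1 -3.2] op 0.0897 gf 30.0 q6 -1.67
t: 26.5
tool_pos: [0.6293, -0.1412, 0.3167]
orientation: [0.318, 3.117, -0.003]
force: [1.2, 0.5, -3.5]
opening: 0.0898
gripper_force: 30.0
t26.50 [ 0.6293 -0.1412  0.3167] yaw -0.203 tilt 0.008 F [ 1.2  0.5 -3.5] op 0.0898 gf 30.0 q6 -1.67
```

View pics/c10.png

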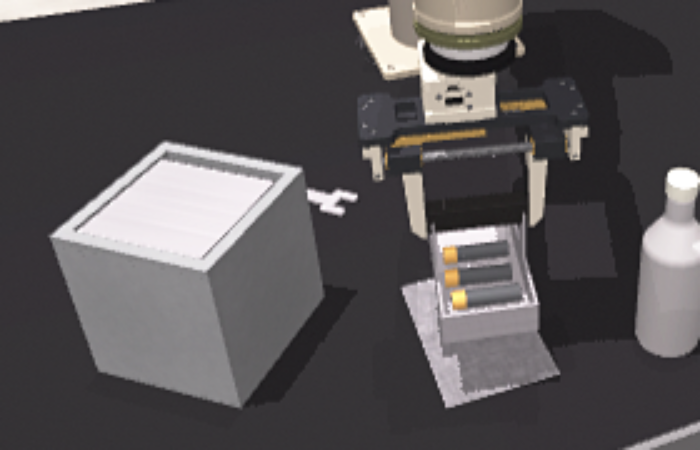

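```bash
python3 - <<'E'
from h import *
w=np.array([ray('scene',*p,.16) for p in [(156,207.2),(211.2,218),(172.8,258.8),(110.8,244)]]);print(w,w.mean(0))
E
python3 -m handwheel '[[0,0,4,0,1],[0,0,5,0,1],[0,0,4,0,1],[-1.14,-4.36,0,-0.0817,1],[-1.14,-4.36,0,-0.0817,1],[-1.14,-4.36,0,-0.0817,1],[-1.14,-4.36,0,-0.0817,1],[-1.14,-4.36,0,-0.0817,1],[-1.14,-4.36,0,-0.0817,1],[0,0,0,0,1]]'; python3 -m handwheel '[[0,0,0,0,1]]';python3 st.py
```

```text
[[ 0.43542377 -0.38822274]
 [ 0.53061932 -0.27438462]
 [ 0.64375364 -0.36921683]
 [ 0.54686404 -0.48263559]] [ 0.53916519 -0.37861495]
t: 27.8
tool_pos: [0.5577, -0.4056, 0.4392]
orientation: [-1.074, -2.949, 0.0]
force: [0.0, 0.2, -3.7]
opening: 0.0896
gripper_force: 30.0
t: 27.92
tool_pos: [0.5593, -0.4022, 0.4401]
orientation: [-1.067, -2.953, -0.002]
force: [-0.3, 1.0, -3.1]
opening: 0.0899
gripper_force: 30.0
t27.93 [ 0.5593 -0.4022  0.4401] yaw -0.693 tilt 0.002 F [-0.3  1.  -3.1] op 0.0899 gf 30.0 q6 -1.58
```

```bash
python3 -m handwheel '[[0.4,0,-1,0,1],[0,0,-1,0,1],[0,0,-0.8,0,1],[0,0,0,0,1],[0,0,0,0,1]]';python3 st.py; python3 -m handwheel '[[0,0,-0.4,0,1],[0,0,0,0,1]]';python3 st.py;python3 -m handwheel '[[0,0,-0.3,0,1],[0,0,0,0,1]]';python3 st.py
```

```text
t: 28.55
tool_pos: [0.5634, -0.4023, 0.4137]
orientation: [1.067, 2.954, -0.0]
force: [0.3, 1.0, -3.2]
opening: 0.0897
gripper_force: 30.0
t28.55 [ 0.5634 -0.4023  0.4137] yaw -0.693 tilt 0.000 F [ 0.3  1.  -3.2] op 0.0897 gf 30.0 q6 -1.57
t: 28.8
tool_pos: [0.5633, -0.4023, 0.4093]
orientation: [-1.068, -2.954, -0.0]
force: [-0.1, 0.5, -4.0]
opening: 0.0897
gripper_force: 30.0
t28.80 [ 0.5633 -0.4023  0.4093] yaw -0.693 tilt 0.000 F [-0.1  0.5 -4. ] op 0.0897 gf 30.0 q6 -1.57
t: 29.05
tool_pos: [0.5634, -0.4024, 0.4077]
orientation: [1.067, 2.953, -0.001]
force: [-1.3, 1.1, 2.4]
opening: 0.0899
gripper_force: 30.0
t29.05 [ 0.5634 -0.4024  0.4077] yaw -0.693 tilt 0.001 F [-1.3  1.1  2.4] op 0.0899 gf 30.0 q6 -1.57
```

```bash
python3 -m handwheel '[[0,0,-0.15,0,1],[-0.34,0.28,-0.28,0,1],[-0.34,0.28,-0.28,0,1],[-0.34,0.28,-0.28,0,1],[0,0,0,0,1]]';python3 st.py;python3 - <<'E'
from m import *
s=snap('scene')
cv2.imwrite('pics/c11.png',cv2.resize(s[130:300,90:290],None,fx=3,fy=3))
E
```

```text
t: 29.68
tool_pos: [0.5538, -0.3946, 0.4018]
orientation: [1.065, 2.947, -0.005]
force: [-1.7, 0.4, 15.1]
opening: 0.0897
gripper_force: 30.0
t29.68 [ 0.5538 -0.3946  0.4018] yaw -0.693 tilt 0.009 F [-1.7  0.4 15.1] op 0.0897 gf 30.0 q6 -1.57
```

View pics/c11.png

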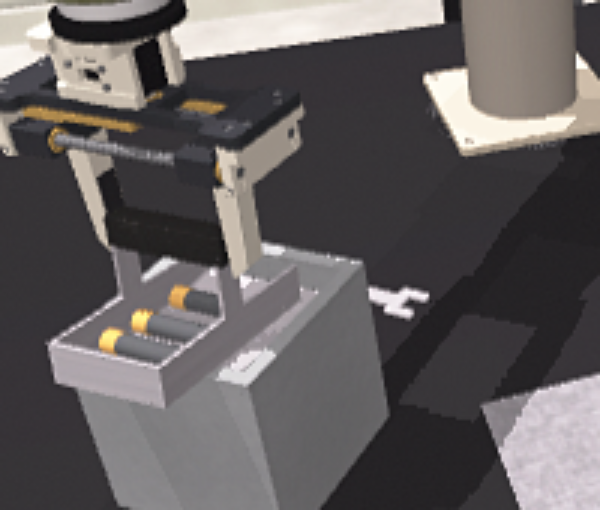

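```bash
python3 -m handwheel '[[-0.3,0.25,-0.35,0,1],[-0.3,0.25,-0.35,0,1],[-0.3,0.25,-0.35,0,1],[0,0,0,0,1]]' 25;python3 st.py; python3 -m handwheel '[[-0.25,0.2,-0.4,0,1],[-0.25,0.2,-0.4,0,1],[0,0,0,0,1]]';python3 st.py;python3 - <<'E'
from m import *
s=snap('scene')
cv2.imwrite('pics/c12.png',cv2.resize(s[130:300,90:290],None,fx=3,fy=3))
E
```

```text
t: 30.22
tool_pos: [0.5444, -0.3867, 0.3903]
orientation: [1.066, 2.95, -0.003]
force: [-6.1, 4.2, 14.4]
opening: 0.0899
gripper_force: 25.0
t30.23 [ 0.5444 -0.3867  0.3903] yaw -0.693 tilt 0.005 F [-6.1  4.2 14.4] op 0.0899 gf 25.0 q6 -1.57
t: 30.6
tool_pos: [0.5395, -0.3827, 0.3824]
orientation: [1.066, 2.95, -0.003]
force: [-4.7, 3.3, 15.8]
opening: 0.0899
gripper_force: 25.0
t30.60 [ 0.5395 -0.3827  0.3824] yaw -0.693 tilt 0.006 F [-4.7  3.3 15.8] op 0.0899 gf 25.0 q6 -1.57
```

View pics/c12.png

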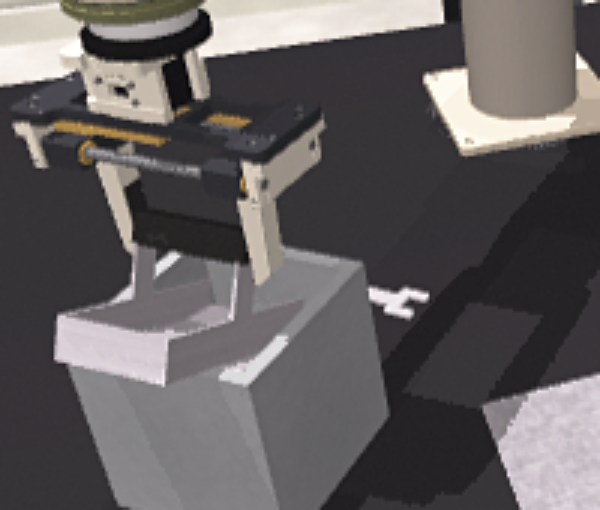

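```bash
python3 -m handwheel '[[-0.25,0.2,-0.45,0,1],[-0.2,0.17,-0.45,0,1],[-0.1,0.08,-0.4,0,1],[0,0,0,0,1],[0,0,0,0,1],[0,0,0,0,1],[0,0,0,0,1]]';python3 st.py;python3 - <<'E'
from m import *
def orange(im): 
    h=cv2.inRange(cv2.cvtColor(im,cv2.COLOR_BGR2HSV),(10,110,90),(30,255,255)); n,l,s,c=cv2.connectedComponentsWithStats(h); return [(s[i][4],np.round(c[i]).tolist()) for i in range(1,n) if s[i][4]>4 and 120<c[i][1]<320]
print(orange(cv2.imread('pics/scene0.png')))
for n in('scene','top'): print(n,orange(snap(n)))
E
```

```text
t: 31.52
tool_pos: [0.5339, -0.378, 0.3688]
orientation: [1.066, 2.952, -0.002]
force: [-7.2, 4.9, 14.7]
opening: 0.0898
gripper_force: 25.0
t31.52 [ 0.5339 -0.378   0.3688] yaw -0.693 tilt 0.004 F [-7.2  4.9 14.7] op 0.0898 gf 25.0 q6 -1.57
[(np.int32(20), [271.0, 272.0]), (np.int32(29), [271.0, 281.0]), (np.int32(19), [274.0, 291.0])]
scene [(np.int32(6), [154.0, 171.0]), (np.int32(37), [169.0, 174.0]), (np.int32(114), [130.0, 178.0]), (np.int32(19), [122.0, 185.0]), (np.int32(9), [174.0, 195.0])]
top [(np.int32(1789), [629.0, 261.0]), (np.int32(16), [606.0, 198.0]), (np.int32(8), [599.0, 200.0]), (np.int32(7), [610.0, 201.0])]
```

```bash
python3 -m handwheel '[[0.2,-0.17,1,0,1],[0.4,-0.35,1,0,1],[0.4,-0.35,2,0,1],[0,0,4,0,1],[0,0,4,0,1],[0,0,0,0,1],[0,0,0,0,1],[0,0,0,0,1]]' 30;python3 st.py;python3 - <<'E'
from m import *
def orange(im): 
    h=cv2.inRange(cv2.cvtColor(im,cv2.COLOR_BGR2HSV),(10,110,90),(30,255,255)); n,l,s,c=cv2.connectedComponentsWithStats(h); return [(s[i][4],np.round(c[i]).tolist()) for i in range(1,n) if s[i][4]>4 and 100<c[i][1]<320 and c[i][0]<590]
for n in('scene','top'): print(n,orange(snap(n,n+'p.png')))
E
python3 -m handwheel '[[0,0,0,0,1]]'
```

```text
t: 32.62
tool_pos: [0.5437, -0.3866, 0.4824]
orientation: [-1.066, -2.951, -0.002]
force: [-0.2, 1.1, -2.3]
opening: 0.0899
gripper_force: 30.0
t32.62 [ 0.5437 -0.3866  0.4824] yaw -0.693 tilt 0.004 F [-0.2  1.1 -2.3] op 0.0899 gf 30.0 q6 -1.57
scene [(np.int32(1456), [414.0, 101.0]), (np.int32(27), [152.0, 122.0]), (np.int32(148), [108.0, 126.0]), (np.int32(24), [101.0, 133.0]), (np.int32(10), [158.0, 143.0])]
top []
t: 32.85
tool_pos: [0.5437, -0.3866, 0.4841]
orientation: [-1.067, -2.953, -0.001]
force: [-0.7, 0.8, -1.5]
opening: 0.0901
gripper_force: 30.0
```

Run:
```python
from m import *
a=cv2.imread('pics/topp.png');g=cv2.cvtColor(a,cv2.COLOR_BGR2GRAY)
m=np.zeros_like(g); m[125:215,340:415]=(g>85)[125:215,340:415]
k=max(cv2.findContours(m,0,2)[0],key=cv2.contourArea); r=cv2.minAreaRect(k); w=np.array([ray('top',*p,.003) for p in cv2.boxPoints(r)]); print(r,np.round(w,4).tolist(),w.mean(0),np.linalg.norm(w-np.roll(w,-1,0),axis=1))
# pan tilt in scene: compare flap brightness region later
c=cv2.imread('pics/scenep.png'); g2=cv2.cvtColor(c,cv2.COLOR_BGR2GRAY); b=cv2.cvtColor(cv2.imread('pics/scene0.png'),cv2.COLOR_BGR2GRAY)
P=np.array([.5365,-.3796]);bx=np.array([.7693,-.6388]);by=np.array([.6388,.7693])
for X in (-.04,-.02,0,.02,.04):
    o=[]
    for Y in (-.04,0,.04):
        u,v=np.round(proj('scene',[*(P+X*bx+Y*by),.16])).astype(int); o.append((b[v,u],g2[v,u]))
    print(X,o)
```

```text
((376.5, 168.0), (56.0, 37.0), 90.0) [[0.7139, -0.0911], [0.7124, -0.2041], [0.5407, -0.2001], [0.542, -0.0883]] [ 0.62726612 -0.14591534] [0.11300176 0.17180632 0.11187625 0.17197177]
-0.04 [(np.uint8(236), np.uint8(146)), (np.uint8(236), np.uint8(165)), (np.uint8(240), np.uint8(171))]
-0.02 [(np.uint8(236), np.uint8(148)), (np.uint8(238), np.uint8(151)), (np.uint8(241), np.uint8(154))]
0 [(np.uint8(236), np.uint8(147)), (np.uint8(239), np.uint8(152)), (np.uint8(242), np.uint8(155))]
0.02 [(np.uint8(235), np.uint8(162)), (np.uint8(237), np.uint8(150)), (np.uint8(241), np.uint8(154))]
0.04 [(np.uint8(233), np.uint8(224)), (np.uint8(236), np.uint8(148)), (np.uint8(238), np.uint8(151))]
```

```bash
python3 -m handwheel '[[0.44,4.21,0,0.0817,1],[0.44,4.21,0,0.0817,1],[0.44,4.21,0,0.0817,1],[0.44,4.21,0,0.0817,1],[0.44,4.21,0,0.0817,1],[0.44,4.21,0,0.0817,1],[0,0,-5,0,1],[0,0,-5,0,1],[0,0,-5,0,1],[0,0,0,0,1]]'; python3 -m handwheel '[[0,0,-1.7,0,1],[0,0,0,0,1],[0,0,0,0,1]]' 10;python3 st.py; python3 -m handwheel '[[0,0,-1,0,1],[0,0,-1,0,1],[0,0,0,0,1],[0,0,0,0,1]]';python3 st.py;python3 -m handwheel '[[0,0,-0.7,0,1],[0,0,0,0,1],[0,0,0,0,1]]';python3 st.py
```

```text
t: 34.1
tool_pos: [0.5682, -0.1333, 0.33]
orientation: [-0.318, -3.116, -0.003]
force: [-1.5, 0.4, -1.7]
opening: 0.0899
gripper_force: 30.0
t: 34.48
tool_pos: [0.5707, -0.1342, 0.3198]
orientation: [0.318, 3.123, -0.001]
force: [0.3, 0.6, -1.5]
opening: 0.0901
gripper_force: 10.0
t34.48 [ 0.5707 -0.1342  0.3198] yaw -0.203 tilt 0.002 F [ 0.3  0.6 -1.5] op 0.0901 gf 10.0 q6 -1.69
t: 34.98
tool_pos: [0.5701, -0.134, 0.2979]
orientation: [-0.319, -3.125, -0.0]
force: [0.7, -0.0, -1.4]
opening: 0.0897
gripper_force: 10.0
t34.98 [ 0.5701 -0.134   0.2979] yaw -0.203 tilt 0.001 F [ 0.7 -0.  -1.4] op 0.0897 gf 10.0 q6 -1.69
t: 35.35
tool_pos: [0.5701, -0.134, 0.2911]
orientation: [-0.319, -3.125, -0.0]
force: [-0.6, -0.5, -2.2]
opening: 0.09
gripper_force: 10.0
t35.35 [ 0.5701 -0.134   0.2911] yaw -0.203 tilt 0.000 F [-0.6 -0.5 -2.2] op 0.0900 gf 10.0 q6 -1.69
```

```bash
for i in 1; do python3 -m handwheel '[[0,0,-0.5,0,1],[0,0,0,0,1],[0,0,0,0,1]]'>/dev/null;python3 st.py; python3 -m handwheel '[[0,0,-0.4,0,1],[0,0,0,0,1],[0,0,0,0,1]]'>/dev/null;python3 st.py; done
```

```text
t35.73 [ 0.5701 -0.134   0.286 ] yaw -0.203 tilt 0.000 F [-0.5 -0.1 -2. ] op 0.0900 gf 10.0 q6 -1.69
t36.10 [ 0.5701 -0.134   0.282 ] yaw -0.203 tilt 0.000 F [-0.   0.  -0.9] op 0.0900 gf 10.0 q6 -1.69
```

```bash
python3 -m handwheel '[[0,0,-0.4,0,1],[0,0,0,0,1],[0,0,0,0,1]]'>/dev/null;python3 st.py; python3 -m handwheel '[[0,0,-0.3,0,1],[0,0,0,0,1],[0,0,0,0,1]]'>/dev/null;python3 st.py
```

```text
t36.48 [ 0.5701 -0.134   0.278 ] yaw -0.203 tilt 0.000 F [ 0.2 -0.4 -2. ] op 0.0900 gf 10.0 q6 -1.69
t36.85 [ 0.5701 -0.134   0.2751] yaw -0.203 tilt 0.000 F [ 0.1 -1.  -2.9] op 0.0898 gf 10.0 q6 -1.69
```

```bash
python3 -m handwheel '[[0,0,-0.3,0,1],[0,0,0,0,1],[0,0,0,0,1]]'>/dev/null;python3 st.py; python3 -m handwheel '[[0,0,-0.3,0,1],[0,0,0,0,1],[0,0,0,0,1]]'>/dev/null;python3 st.py
```

```text
t37.23 [ 0.5701 -0.134   0.272 ] yaw -0.203 tilt 0.000 F [ 0.9  0.4 -0.5] op 0.0897 gf 10.0 q6 -1.69
t37.60 [ 0.5701 -0.134   0.269 ] yaw -0.203 tilt 0.000 F [-0.7 -0.4 -2.5] op 0.0900 gf 10.0 q6 -1.69
```

```bash
for k in 1; do python3 -m handwheel '[[0,0,-0.3,0,1],[0,0,0,0,1],[0,0,0,0,1]]'>/dev/null;python3 st.py; python3 -m handwheel '[[0,0,-0.3,0,1],[0,0,0,0,1],[0,0,0,0,1]]'>/dev/null;python3 st.py;python3 -m handwheel '[[0,0,-0.3,0,1],[0,0,0,0,1],[0,0,0,0,1]]'>/dev/null;python3 st.py; done
python3 - <<'E'
from h import *
s=readout.read_state()['tool_pos'];P=np.array([s[0],s[1],s[2]-.1684]);x=np.array([.98,-.2016,0]);y=np.array([.2016,.98,0]);g=cv2.cvtColor(snap('top'),cv2.COLOR_BGR2GRAY)
for Y in (-.025,.025):
    for d in range(20,120,4): 
        u,v=np.round(proj('top',P+[0,0,-.04]+d/1000*x+Y*y)).astype(int); print(d,':',g[v,u],end=' ')
    print()
E
```

```text
t37.98 [ 0.5701 -0.134   0.266 ] yaw -0.203 tilt 0.000 F [-0.1 -0.2 -0.5] op 0.0901 gf 10.0 q6 -1.69
t38.35 [ 0.5701 -0.134   0.263 ] yaw -0.203 tilt 0.000 F [ 0.   0.5 -1.2] op 0.0901 gf 10.0 q6 -1.69
t38.73 [ 0.5701 -0.134   0.26  ] yaw -0.203 tilt 0.000 F [ 1.   0.3 -1.9] op 0.0896 gf 10.0 q6 -1.69
20 : 168 24 : 192 28 : 200 32 : 208 36 : 219 40 : 227 44 : 230 48 : 235 52 : 237 56 : 239 60 : 244 64 : 244 68 : 246 72 : 250 76 : 250 80 : 252 84 : 251 88 : 251 92 : 250 96 : 250 100 : 247 104 : 246 108 : 244 112 : 243 116 : 241 
20 : 236 24 : 230 28 : 237 32 : 240 36 : 241 40 : 237 44 : 240 48 : 243 52 : 243 56 : 241 60 : 243 64 : 242 68 : 240 72 : 241 76 : 240 80 : 238 84 : 231 88 : 240 92 : 238 96 : 230 100 : 223 104 : 234 108 : 222 112 : 218 116 : 211
```

```bash
python3 -m handwheel '[[0,0,0.5,0,1],[1.43,-0.3,0,0,1],[1.43,-0.3,0,0,1],[1.43,-0.3,0,0,1],[1.43,-0.29,0,0,1],[0,0,0,0,1],[0,0,-0.5,0,1],[0,0,-0.4,0,1],[0,0,0,0,1],[0,0,0,0,1]]';python3 st.py;  python3 -m handwheel '[[0,0,-0.3,0,1],[0,0,0,0,1],[0,0,0,0,1]]'>/dev/null;python3 st.py;python3 -m handwheel '[[0,0,-0.3,0,1],[0,0,0,0,1],[0,0,0,0,1]]'>/dev/null;python3 st.py
```

```text
t: 40.02
tool_pos: [0.6279, -0.1461, 0.2578]
orientation: [0.318, 3.122, -0.001]
force: [2.9, -0.6, 6.7]
opening: 0.09
gripper_force: 10.0
t40.02 [ 0.6279 -0.1461  0.2578] yaw -0.203 tilt 0.004 F [ 2.9 -0.6  6.7] op 0.0900 gf 10.0 q6 -1.68
t40.40 [ 0.6287 -0.1463  0.256 ] yaw -0.203 tilt 0.007 F [ 5.5 -0.8  8.5] op 0.0899 gf 10.0 q6 -1.68
t40.77 [ 0.6291 -0.1464  0.2537] yaw -0.203 tilt 0.009 F [ 6.3 -1.1  9.4] op 0.0898 gf 10.0 q6 -1.68
```

```bash
python3 -m handwheel '[[0.3,-0.05,0,0,1],[0.2,0,-0.2,0,1],[0.2,0,-0.2,0,1],[0,0,0,0,1],[0,0,0,0,1]]' 5;python3 st.py
```

```text
t: 41.4
tool_pos: [0.6337, -0.1462, 0.245]
orientation: [-0.318, -3.123, -0.001]
force: [-0.4, 0.6, -2.3]
opening: 0.0899
gripper_force: 5.0
t41.40 [ 0.6337 -0.1462  0.245 ] yaw -0.203 tilt 0.002 F [-0.4  0.6 -2.3] op 0.0899 gf 5.0 q6 -1.67
```

```bash
python3 -m handwheel '[[0,0,0,0,0],[0,0,0,0,0],[0,0,0,0,0],[0,0,0,0,0]]';python3 st.py; python3 -m handwheel '[[0,0,1,0,0],[0,0,1,0,0],[0,0,2,0,0],[0,0,0,0,0]]';python3 st.py;python3 -m handwheel '[[0,0,4,0,0],[0,0,6,0,0],[-4,4,3,0,0],[-4,4,0,0,0],[-5,3,0,0,0],[-5,3,0,0,0],[-5,3,0,0,0],[0,0,0,0,0]]';python3 - <<'E'
from h import *
s=snap('scene','f_scene.png');a=snap('top','f_top.png')
g=cv2.cvtColor(a,cv2.COLOR_BGR2GRAY);m=np.zeros_like(g); m[145:185,355:405]=(g<75)[145:185,355:405]
m2=np.zeros_like(g); 
for k in cv2.findContours(m,0,2)[0]:
    if cv2.contourArea(k)>60: r=cv2.minAreaRect(k); print(r,ray('top',*r[0],.095))
h=cv2.cvtColor(s,cv2.COLOR_BGR2GRAY);b=cv2.cvtColor(cv2.imread('pics/scene0.png'),cv2.COLOR_BGR2GRAY)
P=np.array([.5365,-.3796]);bx=np.array([.7693,-.6388]);by=np.array([.6388,.7693])
print([(X,Y,b[v,u],h[v,u]) for X in(-.04,0,.04) for Y in(-.04,0,.04) for u,v in [np.round(proj('scene',[*(P+X*bx+Y*by),.16])).astype(int)]])
# bystanders & bin unchanged: diff to start
t0=cv2.cvtColor(cv2.imread('pics/top0.png'),cv2.COLOR_BGR2GRAY)
d=(cv2.absdiff(g,t0)>50).astype(np.uint8);n,l,st,c=cv2.connectedComponentsWithStats(d)
print([(st[i].tolist()) for i in range(1,n) if st[i][4]>25 and 100<c[i][1]<300 and 100<c[i][0]<550])
E
```

```text
t: 41.9
tool_pos: [0.6343, -0.1464, 0.2462]
orientation: [0.319, 3.125, -0.0]
force: [-0.4, -0.3, -0.1]
opening: 0.0932
gripper_force: 0.0
t41.90 [ 0.6343 -0.1464  0.2462] yaw -0.203 tilt 0.000 F [-0.4 -0.3 -0.1] op 0.0932 gf 0.0 q6 -1.67
t: 42.4
tool_pos: [0.6354, -0.1467, 0.2897]
orientation: [0.318, 3.12, -0.002]
force: [-0.2, 0.0, -0.1]
opening: 0.0928
gripper_force: 0.0
t42.40 [ 0.6354 -0.1467  0.2897] yaw -0.203 tilt 0.005 F [-0.2  0.  -0.1] op 0.0928 gf 0.0 q6 -1.67
t: 43.4
tool_pos: [0.4026, 0.0241, 0.4153]
orientation: [0.315, 3.125, 0.001]
force: [0.8, -0.7, 0.7]
opening: 0.0929
gripper_force: 0.0
((384.5, 164.5), (39.0, 39.0), 90.0) [ 0.62298155 -0.15882595]
((356.5, 164.5), (39.0, 3.0), 90.0) [ 0.62397591 -0.07949223]
[(-0.04, -0.04, np.uint8(236), np.uint8(235)), (-0.04, 0, np.uint8(236), np.uint8(236)), (-0.04, 0.04, np.uint8(240), np.uint8(239)), (0, -0.04, np.uint8(236), np.uint8(236)), (0, 0, np.uint8(239), np.uint8(238)), (0, 0.04, np.uint8(242), np.uint8(241)), (0.04, -0.04, np.uint8(233), np.uint8(233)), (0.04, 0, np.uint8(236), np.uint8(236)), (0.04, 0.04, np.uint8(238), np.uint8(237))]
[[368, 133, 30, 14, 228], [364, 149, 32, 13, 166], [252, 156, 20, 20, 203], [362, 160, 33, 12, 239], [193, 167, 25, 16, 248], [309, 166, 25, 25, 410], [357, 171, 5, 17, 37], [364, 171, 17, 8, 84], [367, 186, 12, 5, 27], [241, 204, 131, 196, 10460]]
```

Run:
```python
from h import *
for f in('top0','f_top'):
    a=cv2.imread(f'pics/{f}.png');g=cv2.cvtColor(a,cv2.COLOR_BGR2GRAY)
    m=np.zeros_like(g); m[143:175,361:397]=(g<70)[143:175,361:397]
    n,l,st,c=cv2.connectedComponentsWithStats(m);i=1+np.argmax(st[1:,4]);k=cv2.findContours((l==i).astype(np.uint8),0,2)[0][0];r=cv2.minAreaRect(k);print('bar',np.round(r[0],1),r[1:],ray('top',*r[0],.095))
    m[:]=0;m[120:210,345:410]=(g>190)[120:210,345:410]; ys,xs=np.nonzero(m); r=cv2.minAreaRect(np.c_[xs,ys].astype(np.float32)); w=np.array([ray('top',*p,.033) for p in cv2.boxPoints(r)]);print('pan',r,np.round(w,3).tolist(),w.mean(0),np.linalg.norm(w-np.roll(w,-1,0),axis=1)[:2])
s=cv2.imread('pics/f_scene.png');s0=cv2.imread('pics/scene0.png')
for n,im in(('s0',s0),('s',s)):
    g=cv2.cvtColor(im,cv2.COLOR_BGR2GRAY);m=np.zeros_like(g);m[235:330,235:330]=(g<22)[235:330,235:330]
    n_,l,st,c=cv2.connectedComponentsWithStats(m);print(n,[(x.tolist()) for x in st[1:] if x[4]>60])
```

```text
bar [378. 163.] ((29.873872756958008, 5.99266242980957), 10.30484676361084) [ 0.62738101 -0.14048165]
pan ((376.2000427246094, 175.9000244140625), (37.83059310913086, 71.44400787353516), 7.125016689300537) [[0.501, -0.071], [0.713, -0.101], [0.697, -0.212], [0.486, -0.181]] [ 0.59941372 -0.14136721] [0.21416787 0.11284652]
bar [381.4 157.2] ((32.00075912475586, 8.778969764709473), 12.724355697631836) [ 0.6440294  -0.15036936]
pan ((376.5, 165.49998474121094), (56.99999237060547, 32.99999237060547), 90.0) [[0.717, -0.095], [0.715, -0.194], [0.544, -0.19], [0.545, -0.092]] [ 0.63034748 -0.14282258] [0.09858953 0.17113399]
s0 []
s []
```

Run:
```python
from h import *
for f,y0,y1,x0,x1 in(('f_top',128,202,352,402),('f_scene',232,312,236,324)):
    g=cv2.cvtColor(cv2.imread(f'pics/{f}.png'),cv2.COLOR_BGR2GRAY)[y0:y1:2,x0:x1]
    for r in g: print(''.join(' .:-=+*#%@'[min(9,v*10//256)] for v in r))
y=-.22;X=np.array([np.cos(y),np.sin(y),0]);Y=np.array([-np.sin(y),np.cos(y),0]);C=np.array([.644,-.150,.003])
for f,n in(('top',(352,128)),('scene',(236,232))):
    for nm,p in dict(barL=(0,.045,.092),barR=(0,-.045,.092),rearL=(.075,.042,.03),rearR=(.075,-.042,.03),lipL=(-.075,.042,.009),lipR=(-.075,-.042,.009)).items():
        q=proj(f,C+p[0]*X+p[1]*Y+[0,0,p[2]])-n; print(f,nm,'col %.0f line %.0f'%(q[0],q[1]/2))
```

```text
<stdin>:4: RuntimeWarning: overflow encountered in scalar multiply
Traceback (most recent call last):
OverflowError: Python integer 256 out of bounds for uint8
```

Run:
```python
from h import *
for f,y0,y1,x0,x1 in(('f_top',128,202,352,402),('f_scene',232,312,236,324)):
    g=cv2.cvtColor(cv2.imread(f'pics/{f}.png'),cv2.COLOR_BGR2GRAY)[y0:y1:2,x0:x1].astype(int)
    for i,r in enumerate(g): print('%2d'%i,''.join(' .:-=+*#%@'[min(9,v*10//256)] for v in r))
y=-.22;X=np.array([np.cos(y),np.sin(y),0]);Y=np.array([-np.sin(y),np.cos(y),0]);C=np.array([.644,-.150,.003])
for f,n in(('top',(352,128)),('scene',(236,232))):
    for nm,p in dict(barL=(0,.045,.092),barR=(0,-.045,.092),rearL=(.075,.042,.03),rearR=(.075,-.042,.03),lipL=(-.075,.042,.009),lipR=(-.075,-.042,.009)).items():
        q=proj(f,C+p[0]*X+p[1]*Y+[0,0,p[2]])-n; print(f,nm,'col %.0f line %.0f'%(q[0],q[1]/2))
```

```text
0 ..........::.::.::.......::.::::::::..:...:::.....
 1 :....:......:....::.....:....:.:.:....::.:.......:
 2 ......:.....:...::::::::::....::..:.....:...:..:::
 3 .::....::....:::=***++++==--::::::::::.:...::.....
 4 ...:..::....:..-+**+++***+*****+++==--:::::::.::::
 5 .......:......:=#%@%%%%%##***++++**++****++==-::..
 6 :.:..::-=====--+%@@@@@@@@@@@@@@%%%##****+++**=::..
 7 .:...:-+*###*++#%@@@@@@@@@@@@@@@@@@@@@@@%*+**=:...
 8 ...:.:-+####*+*%@@@@@@@@@@@@@@@@@@@@@@@@%#**+-:..:
 9 .....:-+####*+*%@@@@@@@@@@@@@@@@@@@@@@@@%#**=::.:.
10 ..::.:-+####**#@@@@@@@@@@@@@@@@@@@@@@@@%#*#*=::...
11 ....::-+###*++#%@@@@@@@@@@@@@@@@@@@@@@@%****-:....
12 ....::-+*#**+--==+**###%%@@@@@@@@@@@@@%#*##+-:.:..
13 :.::..-+*#*+=-:::::::::---=++**##%%@@@%**##+-:....
14 ......:=++++=::.:..:::.::::::::::---==--===-:....:
15 ......:-=+==-:::::.:...:....:.::.::.:::.::::...:::
16 ...:..:-=++===++++===---::::.........::.:.::.:...:
17 :.....:=+++**######*******+++==---:::......::...:.
18 :..:.:-+***#%@@@@@%%%%%%######*****+++=-----:....:
19 .::..:-+++*%@@@@@@@@@@@@@@@@%%%%%%###******=::::..
20 ....::-+++#%@@@@@@
[... 4177 characters left out ...]
++++++++++++:.....::::::::::::.
36 :::::::::::::::::::::::::::..%*+++++++++++++++++++++++++++++++++++++=..:::::::::::::::::
37 ::::::::::::::::::::::::::::..%++++++++++++++++++++++++++++++++++++*=...::::::::::::::::
38 :::::::::::::::::::::::::::::.:++++++++++++++++++++++++++=--::......::::::::::::::::::::
39 ::::::::::::::::::::::::::::::.-++++++++++++=--.:.............::::::::::::::::::::::::::
top barL col 14 line 13
top barR col 45 line 16
top rearL col 18 line 3
top rearR col 46 line 6
top lipL col 7 line 28
top lipR col 35 line 30
scene barL col 63 line 11
scene barR col 23 line 13
scene rearL col 66 line 32
scene rearR col 29 line 35
scene lipL col 57 line 14
scene lipR col 25 line 16
```

```bash
python3 -c "
from plant import job
print(job.close_job())"
```

```text
the job is handed in; nothing more can be done
None
```

I handed the job in at about 43 s; it returned no verdict. The three rings present hang on their pegs (two large on the thick, one small on the thin), the last pictures show no studs outside the bin, so I take all three to be in it, the flap looks shut, the empty pan stands upright about 17 mm from its mat's centre, and the bottle, wrench and jar look unmoved.

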